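# Empty the cup of machined nubs into the parts drawer and shut it on its catch

## Task

Tip the four machined nubs out of the metal cup into the open drawer of the low grey parts case, and stand the empty cup upright back on the work surface. Then push the drawer gently home until it clicks past its catch and stays seated, without ramming it, and leave the salve jar and the marker where they are.

Things in the scene. Friction and masses are not known exactly. Their poses are not given: they have to be found in the camera images.
- cup: Plain open metal cup standing on the work surface, 70 mm high, straight-sided, outer diameter 62 mm, wall 2.5 mm, polished (tipped past 105 deg it empties), about 0.09 kg, holding the four nubs (0.05 kg, filling it to about 35 mm). Origin: centre of its underside; z up through the mouth.
- part_1: One of four alike machined grey metal nubs, bell-shaped, 23 mm across and 15 mm high, 12 g; starts in the cup. Origin: centre of its flat underside.
- part_2: One of four alike machined grey metal nubs, bell-shaped, 23 mm across and 15 mm high, 12 g; starts in the cup. Origin: centre of its flat underside.
- part_3: One of four alike machined grey metal nubs, bell-shaped, 23 mm across and 15 mm high, 12 g; starts in the cup. Origin: centre of its flat underside.
- part_4: One of four alike machined grey metal nubs, bell-shaped, 23 mm across and 15 mm high, 12 g; starts in the cup. Origin: centre of its flat underside.
- parts_case: Low grey sheet-metal case with one drawer, fixed, 200 mm deep (x), 166 mm wide (y), 74 mm high. Origin: centre of its underside; x points from the drawer side (front, at x = -100 mm) to the back, y to its left, z up. A roll of tape lies fixed on the rear of its roof (to 93 mm high, x 23 to 87, y -62 to 2 mm).
- parts_drawer (a joint): Drawer slide, m: 0 = front flush with the case, + = out along the case's -x; starts 0.088 to 0.110. Runs with 1 to 3 N to 11 mm before its seat; there a sprung catch resists with 8 to 13 N, yields and draws it in. The seat lies between 0 and -0.022 (inside the case), varies and is hidden: feel for it. Just behind it is a rubber buffer, 6 N per mm; a rammed drawer can bounce out.
- drawer_floor (a point): Centre of the drawer's inner floor, moves with the drawer (axes as the case). Inside 157 mm (x) by 130 mm (y), 41 mm deep; floor 15 mm and wall tops 56 mm above the work surface (61 mm for the rail on the left wall, 63 mm for the bump in it). Only the part in front of the case's front is open to above.
- drawer_handle (a point): Middle of the drawer's bar handle: round bar 8 mm thick, 60 mm long along the case's y, 42 mm above the work surface, its axis 32 mm in front of the drawer's front face (face 12 to 62 mm above the work surface). Push the bar from the front with closed fingers, or pinch it from above.
- catch_pin (a joint): Vertical tell-tale pin, 6 mm thick, in a dark slot on the roof of the case near its front left corner, m: 0 = flush with the slot, drawer seated; about 0.003 while the drawer is out; rises to about 0.005 on the catch and drops to 0 with the click. It only shows the state: do not press it.
- salve_jar: Bystander: round jar with black lid, 60 mm across, 50 mm high, upright. Origin: centre of its underside.
- marker: Bystander: marker lying flat, 136 mm long, 14 mm thick. Origin: underside at its middle.

How it is judged:
By the outcome, as a careful person would: the job done as asked, in the order asked, and still so for the second after the job is handed in, with the robot touching nothing.
It also fails if it takes over 72 s, if anything falls off the work surface, if the arm or the gripper's body presses on something with over 40 N, if the wrist force passes 120 N, or if a joint passes its speed limit or range.

## Robot

A 6-joint arm with a two-finger parallel gripper is mounted at the origin on a cart in front of the work surface, level with it; the furniture and walls round the work are solid. World frame = base frame: x ahead of the robot, y to its left, z up, the work surface at z = 0. Lengths are in m, angles in rad, forces in N, time in s.
With the tool pointing down it reaches from about 0.35 to 0.775 m from the base axis. Payload 5.5 kg.
Tool frame: the origin (TCP) lies between the finger pads; the fingertips stand 19 mm ahead of it and the grasp point (between the pads) is the TCP; z points along the fingers, y is the line along which they close (so a half turn about z gives the same grasp; the last joint's range is limited). The gripper opens to 85 mm and grips with 20 to 120 N. Pads are 22 mm wide; open, the fingers measure 114 mm over their backs; the gripper's body (76 mm by 85 mm) begins 54 mm behind the grasp point. The pads swing forward as they close: fully open they stand 13 mm farther back than shut.
Start: joints at [-1.306, 0.313, 0.046, 1.304, 0, 1.431], TCP at [0.226, -0.529, 0.25] pointing down, gripper open.
Joint ranges: [-2.76, 2.76], [-0.86, 1.69], [-1.03, 1.26], [-2.2, 2.34], [-1.47, 1.5], [-3.14, 3.14]. Speed limits (rad/s): [2.57, 2.57, 3.14, 3.14, 3.14, 3.14].

## Interface

Orientations are given as a unit quaternion [w, x, y, z].
In Python, from workcell import env gives the robot as it stands.
- The arm moves only by the tool carry_out, never from a script. Its argument "increments" is a list that holds one entry, the list of rows, each a list of 6 numbers: the shift along the tool's x, y, z each as a share of 50 cm, from -1 to 1, then the turn, a rotation vector about the tool's x, y, z each as a share of 2 pi rad, from -1 to 1. In form: [[[x, y, z, ax, ay, az], ...]]. A call has 1 to 5 rows; each row is the pose to reach, as a shift and turn from the pose commanded when the call began, along the tool's axes at that moment, turning the shorter way round; what a row does not reach only later rows make up. A row lasts 1/8 s, in which the tool goes at most 62.5 mm and 10.7 degrees, less where a joint would pass 70% of its speed; a pose out of reach is approached as far as the arm can. A call with a number of a shift or a turn outside -1 to 1 is refused whole. A call with a gripper value outside its range is refused whole. "jaw" is the closure, from 0 (fully open) to 1 (shut), set as the call begins (left out, the last holds). The fingers move at their own pace and stop on an object; "squeeze" is the grip in N (left out, the last holds). Time passes only in rows, so rows that repeat a pose let the fingers close. It gives the time, the measured TCP pose, the force, the opening and the grip force at its end, in the units of the state.
- env.get_state(): the state, without advancing time (a new reading comes with each control period).
- env.read_camera(name): name is "scene" or "top" or "wrist"; returns a dict with "frame" (400x640x3 uint8, blue, green, red), "z_map" (400x640 float32, m along the optical axis (not along the pixel's ray), 0 where there is no reading), "intrinsics" (3x3 intrinsics, pixels), "R" (3x3) and "t" (3): a world point X has camera coordinates R X + t; the wrist camera has in their place "T_tool_cam" (4x4, takes a point from camera to tool coordinates, whose origin is the TCP and whose axes are the flange's). Camera axes: x right, y down, z forward; pixel columns grow to the right and rows downward; lengths in m; the calibration is good to about 2 mm. A picture is of the moment at which its call begins: read the wrist's pose just before it.
- env.hand_in(): hands the job in; it is judged then, once.
Trained networks look in the newest picture that a camera, given by its name, has taken for a name from the list of things; names that differ only in an ending like _2 or _b are one class to them, and where a whole thing is asked for, a point or a joint stands for the part that bears it (a point fixed in the world has none). Each returns a list of dicts, best first, with "score" (0 to 1); they miss things now and then, are a little off and sometimes report something else, mostly with a low value. They report only what shows in the picture. A call takes as long as a camera call.
- env.find_in(camera, name): "position" ([x, y, z] in m, in world coordinates, good to about 4 mm: the middle of the surface that is visible of it).
The state is a dict: "clock": time; "joint_pos": joint angles; "qvel": joint speeds; "tau": joint torques, N m; "tcp_pos": TCP position; "orientation": TCP orientation; "wrist_force": force on the tool from outside, world axes, zero at the start; "ft_torque": the same for the moment, N m; "finger_gap": finger opening in m; "grip_force": force on a finger pad.
Only numpy, scipy, OpenCV 4.12 (cv2) and the standard library are available. Lean on these libraries where they do the work, as an engineer would, in place of code of your own. Each camera call takes 0.05 s, during which the arm holds its last target. There are 200 camera calls.

## Working session

There is one attempt and no reset: what is moved stays moved. The work goes in short steps, Python scripts to look and compute and a tool call to move; the robot and the scene stay as the last step left them, time stands still between calls to the robot, and variables do not carry over. Pictures are saved under pics/ and viewed, at most 10 in all, crops included, and the job is handed in when it is done.

Besides the shell and the picture viewer there is one more tool, called after "Call:" in YAML: its name, and indented under it one key for each argument. carry_out: Moves the arm, as the interface text tells. Its arguments: {"type":"object","properties":{"increments":{"type":"array","items":{"type":"array","items":{"type":"array","items":{"type":"number","minimum":-1,"maximum":1}}}},"jaw":{"type":"number"},"squeeze":{"type":"number"}},"required":["increments"]}

```bash
mkdir -p pics; ls; cat > h.py <<'E'
import numpy as np, cv2
from workcell import env
def world(c,u,v):
    z=c["z_map"][int(v),int(u)];K=c["intrinsics"]
    p=np.array([(u-K[0,2])*z/K[0,0],(v-K[1,2])*z/K[1,1],z])
    return c["R"].T@(p-c["t"])
def cloud(c):
    K=c["intrinsics"];z=c["z_map"];v,u=np.mgrid[:400,:640]
    P=np.stack([(u-K[0,2])*z/K[0,0],(v-K[1,2])*z/K[1,1],z],-1)
    return (P-c["t"])@c["R"], z>0
E
python3 - <<'E'
from h import *
s=env.get_state();print({k:np.round(v,3).tolist() for k,v in s.items()})
for n in ["top","scene"]:
    c=env.read_camera(n);cv2.imwrite(f"pics/{n}0.png",c["frame"]);np.savez(f"{n}0.npz",**c)
    for o in ["cup","part_1","parts_case","parts_drawer","drawer_floor","drawer_handle","catch_pin","salve_jar","marker"]:
        print(n,o,[(round(d["score"],2),np.round(d["position"],3).tolist()) for d in env.find_in(n,o)[:2]])
E
```

```text
pics
{'clock': 0.0, 'joint_pos': [-1.306, 0.314, 0.045, 1.304, 0.0, 1.431], 'qvel': [0.001, 0.001, -0.001, 0.002, -0.001, 0.001], 'tau': [0.0, -48.063, 29.853, 0.019, -0.0, -0.0], 'tcp_pos': [0.226, -0.528, 0.249], 'orientation': [-0.001, 0.98, 0.201, -0.0], 'wrist_force': [0.419, -0.712, -0.317], 'ft_torque': [-0.035, 0.004, -0.03], 'grip_force': 0.0, 'finger_gap': 0.085}
top cup []
top part_1 [(0.64, [0.441, -0.333, 0.024]), (0.46, [0.427, -0.319, 0.01])]
top parts_case [(0.89, [0.693, -0.024, 0.074]), (0.26, [0.604, -0.014, 0.017])]
top parts_drawer [(0.85, [0.602, -0.012, 0.013])]
top drawer_floor [(0.7, [0.599, -0.016, 0.015])]
top drawer_handle [(0.95, [0.6, -0.012, 0.015])]
top catch_pin [(0.3, [0.692, -0.025, 0.071])]
top salve_jar [(0.75, [0.617, -0.322, 0.047]), (0.34, [0.439, -0.332, 0.024])]
top marker [(0.9, [0.379, -0.048, 0.014]), (0.74, [0.44, -0.329, 0.024])]
scene cup [(0.61, [0.426, -0.335, 0.041])]
scene part_1 []
scene parts_case [(0.57, [0.608, 0.004, 0.03])]
scene parts_drawer [(0.62, [0.594, 0.009, 0.031])]
scene drawer_floor [(0.81, [0.593, 0.01, 0.038])]
scene drawer_handle [(0.69, [0.601, 0.014, 0.038])]
scene catch_pin []
scene salve_jar [(0.67, [0.604, -0.354, 0.024])]
scene marker [(0.49, [0.374, -0.061, 0.014])]
```

View pics/top0.png

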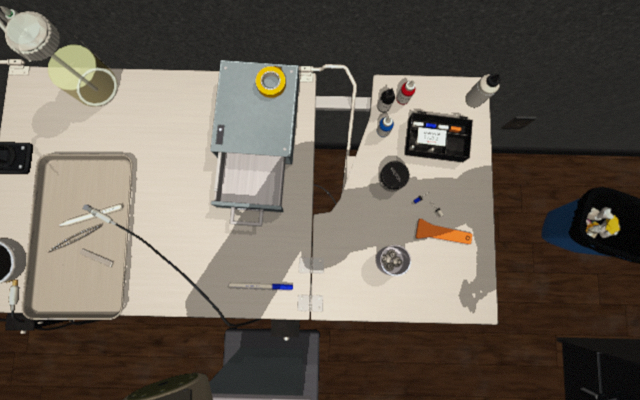

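View pics/scene0.png

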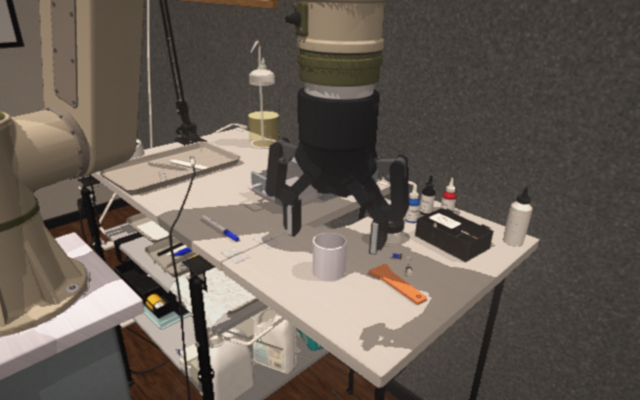

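The top view shows the cup at (393,261), jar (394,174), marker (262,287), the case roof at x 217–298, y 62–155, the open drawer at y 155–208 and the handle at (246,215). A white tube runs through (350,80)–(350,190). The scene view shows the cup upright at (329,256). Next I measure the geometry from depth.

```bash
python3 - <<'E'
from h import *
c=dict(np.load("top0.npz"));P,ok=cloud(c);K=c["intrinsics"]
def px(X): 
    q=K@(c["R"]@np.array(X)+c["t"]);return q[:2]/q[2]
v,u=np.mgrid[:400,:640]
X,Y,Z=P[...,0],P[...,1],P[...,2]
print("cam",-c["R"].T@c["t"],"mm/px",1000*c["z_map"][250,330]/K[0,0])
# cup rim
m=ok&(abs(u-393)<22)&(abs(v-261)<22)&(Z>.058)&(Z<.08)
(cx,cy),r=cv2.minEnclosingCircle(P[m][:,:2].astype(np.float32));print("cup",cx,cy,r,m.sum(),np.median(Z[m]))
m=ok&(abs(u-394)<22)&(abs(v-174)<22)&(Z>.04)&(Z<.06)
print("jar",cv2.minEnclosingCircle(P[m][:,:2].astype(np.float32)))
# roof
m=ok&(u>205)&(u<305)&(v<170)&(v>50)&(abs(Z-.074)<.006)
print("roof",cv2.minAreaRect(P[m][:,:2].astype(np.float32)),m.sum()); print(cv2.boxPoints(cv2.minAreaRect(P[m][:,:2].astype(np.float32))))
m=ok&(u>200)&(u<305)&(v>150)&(v<215)&(abs(Z-.058)<.007)
print("walltops",m.sum()); R=cv2.minAreaRect(P[m][:,:2].astype(np.float32));print(R,cv2.boxPoints(R))
m=ok&(u>225)&(u<270)&(v>208)&(v<232)&(Z>.030)&(Z<.05)
print("handle");R=cv2.minAreaRect(P[m][:,:2].astype(np.float32));print(R,cv2.boxPoints(R))
m=ok&(abs(u-262)<40)&(abs(v-287)<8)&(Z>.006)&(Z<.02)
print("marker",cv2.boxPoints(cv2.minAreaRect(P[m][:,:2].astype(np.float32))))
for p in [(320,66),(345,70),(352,100),(349,150),(347,185),(345,103),(425,235),(387,98)]: print(p,world(c,*p).round(3))
H=np.zeros((400,640));H=np.clip(Z/.3,0,1)*255
im=cv2.resize(c["frame"][50:330,190:470],None,fx=2,fy=2,interpolation=2)
cv2.imwrite("pics/topcrop.png",im)
E
```

```text
cam [ 0.43386811 -0.16830157  0.89286105] mm/px 2.1802607339642655
cup 0.4414363503456116 -0.3223859369754791 0.03106326051056385 173 0.06854641078607822
jar ((0.620516836643219, -0.3262837827205658), 0.030136024579405785)
roof ((0.7512298822402954, -0.026840217411518097), (0.16714325547218323, 0.20191024243831635), 87.27933502197266) 6675
[[ 0.6464217  -0.10552564]
 [ 0.84810436 -0.11510965]
 [ 0.8560381   0.05184521]
 [ 0.6543554   0.06142922]]
walltops 568
((0.5982216000556946, -0.01951620727777481), (0.16505931317806244, 0.11340916156768799), 86.8055648803711) [[ 0.5370062  -0.09875779]
 [ 0.65023917 -0.10507746]
 [ 0.659437    0.05972537]
 [ 0.54620403  0.06604505]]
handle
((0.5227124691009521, -0.022741030901670456), (0.03520414978265762, 0.08216580003499985), 0.8225400447845459) [[ 0.50452244  0.01808495]
 [ 0.505702   -0.06407238]
 [ 0.5409025  -0.06356701]
 [ 0.5397229   0.01859032]]
marker [[ 0.3741128  -0.11502551]
 [ 0.38585523 -0.11519827]
 [ 0.38784018  0.01971744]
 [ 0.37609777  0.0198902 ]]
(320, 66) [ 0.923 -0.162 -0.081]
(345, 70) [ 0.866 -0.22   0.017]
(352, 100) [ 0.806 -0.239 -0.012]
(349, 150) [ 0.907 -0.29  -0.802]
(347, 185) [ 0.602 -0.229  0.004]
(345, 103) [ 0.804 -0.223 -0.024]
(425, 235) [ 0.496 -0.399  0.007]
(387, 98) [ 0.781 -0.307  0.065]
```

View pics/topcrop.png

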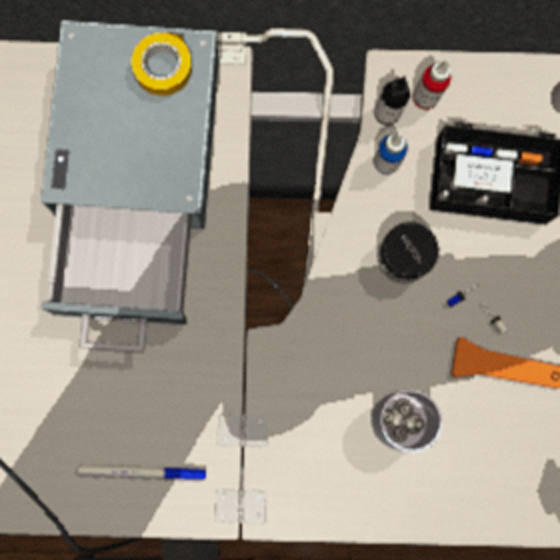

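```bash
cat >> h.py <<'E'
from scipy.spatial.transform import Rotation as Rn, Slerp
def pose():
    s=env.get_state();q=s["orientation"];return np.array(s["tcp_pos"]),Rn.from_quat([q[1],q[2],q[3],q[0]])
def tool(az,th,roll=0):
    """tool z at azimuth az, th deg below horizontal; tool x down at roll 0, then roll about tool z"""
    a,t=np.radians([az,th]);r=np.array([np.cos(a),np.sin(a),0]);Z=np.array([0,0,1.])
    z=np.cos(t)*r-np.sin(t)*Z;y=np.array([-np.sin(a),np.cos(a),0]);x=np.cross(y,z)
    return Rn.from_matrix(np.stack([x,y,z],1))*Rn.from_euler("z",roll,degrees=True)
def plan(wps,start=None):
    """print one row per waypoint (each = one call)"""
    p,R=start or pose()
    for q,S in wps:
        q=np.array(q,float)
        d=R.inv().apply(q-p)/.5;w=(R.inv()*S).as_rotvec()/(2*np.pi)
        print([round(float(x),3) for x in [*d,*w]],"deg %.0f mm %.0f"%(np.linalg.norm(w)*360,np.linalg.norm(d)*500))
        p,R=q,S
def split(a,b,n):
    sl=Slerp([0,1],Rn.concatenate([a[1],b[1]]))
    return [(a[0]+(np.array(b[0])-a[0])*k/n,sl(k/n)) for k in range(1,n+1)]
E
python3 - <<'E'
from h import *
c=env.read_camera("wrist");print(c["T_tool_cam"].round(3))
cup=np.array([.4414,-.3224,.042]);R=tool(-36.1,35);pre=cup-.12*R.apply([0,0,1]);print(pre,R.as_matrix().round(2))
plan(split(pose(),(pre,R),3))
E
```

```text
[[ 0.    -0.952 -0.305  0.078]
 [ 1.     0.001 -0.001  0.001]
 [ 0.001 -0.305  0.952 -0.124]
 [ 0.     0.     0.     1.   ]]
[ 0.36197601 -0.26448303  0.11082917] [[-0.46  0.59  0.66]
 [ 0.34  0.81 -0.48]
 [-0.82  0.   -0.57]]
[0.152, -0.126, 0.093, -0.053, -0.03, -0.102] deg 43 mm 109
[0.215, -0.025, 0.03, -0.053, -0.03, -0.102] deg 43 mm 109
[0.191, 0.106, 0.004, -0.053, -0.03, -0.102] deg 43 mm 109
```

```bash
python3 - <<'E'
from h import *
cup=np.array([.4414,-.3224,.044]);R=tool(-36.1,38);pre=cup-.12*R.apply([0,0,1])
plan(split(pose(),(pre,R),3))
E
```

```text
[0.154, -0.124, 0.088, -0.05, -0.029, -0.103] deg 42 mm 108
[0.213, -0.02, 0.03, -0.05, -0.029, -0.103] deg 42 mm 108
[0.186, 0.11, 0.007, -0.05, -0.029, -0.103] deg 42 mm 108
```

Call:
carry_out:
  increments:
    - [[0.154,-0.124,0.088,-0.05,-0.029,-0.103],[0.154,-0.124,0.088,-0.05,-0.029,-0.103],[0.154,-0.124,0.088,-0.05,-0.029,-0.103],[0.154,-0.124,0.088,-0.05,-0.029,-0.103],[0.154,-0.124,0.088,-0.05,-0.029,-0.103]]
  jaw: 0

```text
clock: 1.68
tcp_pos: [0.2722, -0.4393, 0.2058]
orientation: [0.168, 0.85, 0.497, -0.056]
wrist_force: [-0.2, -1.4, -0.9]
finger_gap: 0.0856
grip_force: 0.0
```

Call:
carry_out:
  increments:
    - [[0.213,-0.02,0.03,-0.05,-0.029,-0.103],[0.213,-0.02,0.03,-0.05,-0.029,-0.103],[0.213,-0.02,0.03,-0.05,-0.029,-0.103],[0.213,-0.02,0.03,-0.05,-0.029,-0.103],[0.213,-0.02,0.03,-0.05,-0.029,-0.103]]

```text
clock: 2.3
tcp_pos: [0.3174, -0.3536, 0.1611]
orientation: [0.312, 0.606, 0.724, -0.104]
wrist_force: [0.4, 0.2, -0.1]
finger_gap: 0.0848
grip_force: 0.0
```

```bash
python3 - <<'E'
from h import *
s=env.get_state();print({k:np.round(s[k],3).tolist() for k in ["clock","joint_pos","tcp_pos","wrist_force"]})
print(pose()[1].as_matrix().round(2))
cup=np.array([.4414,-.3224,.044]);R=tool(-36.1,38);pre=cup-.12*R.apply([0,0,1])
plan([(pre,R)])
E
```

```text
{'clock': 2.3, 'joint_pos': [-1.002, -0.246, -1.015, 0.131, -0.011, 0.388], 'tcp_pos': [0.317, -0.354, 0.161], 'wrist_force': [0.367, 0.152, -0.073]}
[[-0.07  0.94  0.33]
 [ 0.81  0.24 -0.53]
 [-0.58  0.23 -0.78]]
[0.185, 0.112, 0.007, -0.051, -0.029, -0.103] deg 43 mm 108
```

```bash
python3 - <<'E'
from h import *
R=tool(-36.1,38)
plan([([.4414,-.3224,.15],R),([.4414,-.3224,.044],R)])
E
```

```text
[0.046, 0.244, 0.065, -0.051, -0.029, -0.103] deg 43 mm 128
[0.167, -0.0, 0.131, 0.0, 0.0, 0.0] deg 0 mm 106
```

Call:
carry_out:
  increments:
    - [[0.046,0.244,0.065,-0.051,-0.029,-0.103],[0.046,0.244,0.065,-0.051,-0.029,-0.103],[0.046,0.244,0.065,-0.051,-0.029,-0.103],[0.046,0.244,0.065,-0.051,-0.029,-0.103],[0.046,0.244,0.065,-0.051,-0.029,-0.103]]

```text
clock: 2.92
tcp_pos: [0.464, -0.3425, 0.1754]
orientation: [0.401, 0.28, 0.863, -0.129]
wrist_force: [0.0, -0.6, -0.2]
finger_gap: 0.0854
grip_force: 0.0
```

```bash
python3 - <<'E'
from h import *
s=env.get_state();print({k:np.round(s[k],3).tolist() for k in ["clock","joint_pos","tcp_pos","wrist_force"]})
R=tool(-36.1,38)
plan([([.4414,-.3224,.15],R),([.4414,-.3224,.044],R)])
p,Q=pose();c=env.read_camera("wrist");cv2.imwrite("pics/w1.png",c["frame"])
T=c["T_tool_cam"];K=c["intrinsics"];z=c["z_map"];v,u=np.mgrid[:400,:640]
P=np.stack([(u-K[0,2])*z/K[0,0],(v-K[1,2])*z/K[1,1],z],-1).reshape(-1,3)[z.ravel()>0]
W=Q.apply(P@T[:3,:3].T+T[:3,3])+p
m=(np.hypot(W[:,0]-.4414,W[:,1]+.3224)<.045)&(W[:,2]>.063)&(W[:,2]<.08)
print(m.sum(),cv2.minEnclosingCircle(W[m][:,:2].astype(np.float32)))
E
```

```text
{'clock': 2.925, 'joint_pos': [-0.865, -0.069, -1.021, -0.236, 0.181, -0.155], 'tcp_pos': [0.464, -0.343, 0.175], 'wrist_force': [0.015, -0.578, -0.171]}
[0.078, 0.006, -0.013, 0.0, -0.006, 0.0] deg 2 mm 39
[0.167, -0.0, 0.131, 0.0, 0.0, 0.0] deg 0 mm 106
2536 ((0.4400065839290619, -0.3229079246520996), 0.031669020652770996)
```

View pics/w1.png

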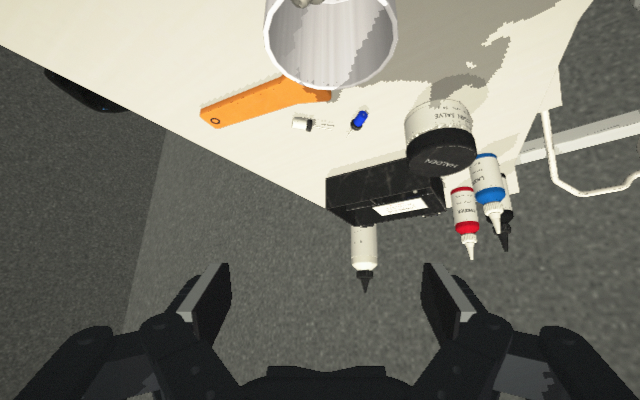

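The wrist view shows the cup's mouth at (330,40) between the finger columns (215–440), and the jar at (440,135) clear of them. The wrist is at its j3 limit, so I fit the arm's kinematics to check reach.

```bash
cat > kin.py <<'E'
from h import *
from scipy.optimize import least_squares
D=[([-1.306,.314,.045,1.304,0,1.431],[.226,-.528,.249]),([-1.002,-.246,-1.015,.131,-.011,.388],[.3174,-.3536,.161]),([-.865,-.069,-1.021,-.236,.181,-.155],[.464,-.343,.1754])]
def fk(j,k):
    a,h,L2,L3,Lt,e=k
    E=lambda ax,x:Rn.from_euler(ax,x)
    A=E("z",j[0]);B=A*E("y",j[1]);C=B*E("y",-j[2]);F=C*E("y",j[3]);G=F*E("z",j[4])
    p=A.apply([a,0,h])+B.apply([0,0,L2])+C.apply([L3,0,0])+F.apply([e,0,0])+G.apply([Lt,0,0])
    R=G*Rn.from_matrix(np.array([[0,0,1],[0,1,0],[-1,0,0.]]))*E("z",j[5])
    return p,R
def fit(D):
    return least_squares(lambda k:np.concatenate([np.subtract(fk(j,k)[0],p) for j,p in D]+[.01*(np.array(k)-[0,.25,.3,.3,.1,.1])]),[0,.25,.3,.3,.1,.1])
lo=np.array([-2.76,-.86,-1.03,-2.2,-1.47,-3.14]);hi=np.array([2.76,1.69,1.26,2.34,1.5,3.14])
def ik(p,R,k,j0):
    f=lambda j:np.concatenate([(fk(j,k)[0]-p)*5,(R.inv()*fk(j,k)[1]).as_rotvec()])
    s=least_squares(f,np.clip(j0,lo+.02,hi-.02),bounds=(lo+.01,hi-.01));return s.x,np.linalg.norm(s.fun[:3])/5,np.linalg.norm(s.fun[3:])
E
python3 - <<'E'
from kin import *
r=fit(D);print(r.x.round(3),np.abs(r.fun[:-6]).max());
q=pose();print(q[1].as_matrix().round(2),fk(env.get_state()["joint_pos"],r.x)[1].as_matrix().round(2))
j0=env.get_state()["joint_pos"];az=-36.1
for th in (30,38,45,50):
  for z in (.15,.10,.044):
    print(th,z,[np.round(x,3) for x in ik([.4407,-.3226,z],tool(az,th),r.x,j0)])
for x in (.58,.6):
  for th in (0,10,20,30):
   for roll in (0,-120,-150,150): print(x,th,roll,[np.round(x,3) for x in ik([x,-.02,.125],tool(-2,th,roll),r.x,[-.03,0,-.8,-.3,0,np.radians(roll)])])
E
```

```text
[-0.102  0.399  0.554  0.52   0.691 -0.153] 0.07699682011340087
[[-0.52  0.59  0.62]
 [ 0.38  0.81 -0.45]
 [-0.76  0.   -0.65]] [[-0.52  0.59  0.62]
 [ 0.38  0.81 -0.45]
 [-0.76  0.   -0.65]]
30 0.15 [array([-0.637, -0.041, -1.02 , -0.237,  0.004, -0.005]), np.float64(0.018), np.float64(0.219)]
30 0.1 [array([-0.641,  0.105, -1.02 , -0.354,  0.008, -0.008]), np.float64(0.021), np.float64(0.247)]
30 0.044 [array([-0.659,  0.292, -1.02 , -0.526,  0.022, -0.021]), np.float64(0.025), np.float64(0.262)]
38 0.15 [array([-0.64 , -0.055, -1.02 , -0.204,  0.006, -0.007]), np.float64(0.008), np.float64(0.099)]
38 0.1 [array([-0.642,  0.085, -1.02 , -0.312,  0.008, -0.008]), np.float64(0.011), np.float64(0.13)]
38 0.044 [array([-0.646,  0.26 , -1.02 , -0.467,  0.012, -0.012]), np.float64(0.014), np.float64(0.15)]
45 0.15 [array([-0.647, -0.067, -1.012, -0.159,  0.012, -0.012]), np.float64(0.0), np.float64(0.0)]
45 0.1 [array([-0.643,  0.07 , -1.02 , -0.279,  0.009, -0.01 ]), np.float64(0.002), np.float64(0.026)]
45 0.044 [array([-0.643,  0.237, -1.02 , -0.423,  0.009, -0.009]), np.float64(0.004
[... 3253 characters left out ...]
, -0.052, -2.06 ]), np.float64(0.029), np.float64(0.266)]
0.6 20 -150 [array([ 0.024,  0.25 , -1.02 , -0.654, -0.052, -2.584]), np.float64(0.029), np.float64(0.266)]
0.6 20 150 [array([ 0.024,  0.25 , -1.02 , -0.654, -0.052,  2.652]), np.float64(0.029), np.float64(0.266)]
0.6 30 0 [array([-0.019,  0.194, -1.02 , -0.558, -0.013,  0.01 ]), np.float64(0.013), np.float64(0.132)]
0.6 30 -120 [array([-0.019,  0.194, -1.02 , -0.558, -0.013, -2.085]), np.float64(0.013), np.float64(0.132)]
0.6 30 -150 [array([-0.019,  0.194, -1.02 , -0.558, -0.013, -2.608]), np.float64(0.013), np.float64(0.132)]
0.6 30 150 [array([-0.019,  0.194, -1.02 , -0.558, -0.013,  2.628]), np.float64(0.013), np.float64(0.132)]
```

```bash
sed -i 's/a,h,L2,L3,Lt,e=k/a,h,L2,L3,Lt,e,d=k/; s/A.apply(\[a,0,h\])/A.apply([a,d,h])/; s/\[0,.25,.3,.3,.1,.1\]/[0,.25,.35,.35,.25,0,.08]/g; s/\.01\*(np/.002*(np/' kin.py
python3 - <<'E'
from kin import *
r=fit(D);print(r.x.round(3),np.abs(r.fun[:-7]).max());np.save("k.npy",r.x)
j0=env.get_state()["joint_pos"]
def show(p,R,j0): x=ik(p,R,r.x,j0);return np.round(x[0],2).tolist(),"pos %.3f rot %.2f"%x[1:]
for az in (-36,-60,-10):
 for th in (30,38,45):
  for z in (.13,.044): print(az,th,z,*show([.4407,-.3226,z],tool(az,th),j0))
print()
for az in (-2,40,70,-40,-70):
  for th in (0,20): print(az,th,*show([.59,-.02,.125],tool(az,th,-120),[-.03-np.radians(az)/2,0,-.8,-.3,np.radians(az),np.radians(-120)]))
E
```

```text
[-0.079  0.386  0.539  0.501  0.278  0.238  0.08 ] 0.00488945509352004
-36 30 0.13 [-0.9, 0.01, -1.02, -0.25, 0.24, -0.19] pos 0.020 rot 0.24
-36 30 0.044 [-0.9, 0.3, -1.02, -0.5, 0.25, -0.21] pos 0.026 rot 0.27
-36 38 0.13 [-0.88, -0.01, -1.02, -0.21, 0.19, -0.18] pos 0.010 rot 0.12
-36 38 0.044 [-0.88, 0.26, -1.02, -0.44, 0.19, -0.18] pos 0.015 rot 0.16
-36 45 0.13 [-0.86, -0.02, -1.02, -0.19, 0.17, -0.17] pos 0.001 rot 0.01
-36 45 0.044 [-0.86, 0.24, -1.02, -0.4, 0.16, -0.18] pos 0.005 rot 0.06
-60 30 0.13 [-0.52, 0.16, -1.02, -0.44, -0.5, 0.35] pos 0.013 rot 0.14
-60 30 0.044 [-0.5, 0.49, -1.02, -0.77, -0.55, 0.36] pos 0.016 rot 0.15
-60 38 0.13 [-0.59, 0.08, -1.02, -0.33, -0.37, 0.31] pos 0.004 rot 0.05
-60 38 0.044 [-0.58, 0.36, -1.02, -0.59, -0.39, 0.33] pos 0.008 rot 0.08
-60 45 0.13 [-0.63, 0.03, -0.98, -0.17, -0.29, 0.3] pos 0.000 rot 0.00
-60 45 0.044 [-0.63, 0.3, -1.02, -0.49, -0.29, 0.3] pos 0.000 rot 0.00
-10 30 0.13 [-1.19, 0.15, -1.02, -0.29, 0.83, -0.71] pos 0.003 rot 0.04
-10 30 0.044 [-1.19, 0.44, -1.02, -0.56, 0.85, -0.73] pos 0.004 rot 0.05
-10 38 0.13 [-1.13, 0.
[... 217 characters left out ...]
 -0.93, -0.17, 0.59, -0.73] pos 0.000 rot 0.00

-2 0 [-0.28, 1.27, -1.02, -2.19, 0.25, -2.12] pos 0.038 rot 0.10
-2 20 [-0.28, 0.21, -1.02, -0.57, 0.25, -2.25] pos 0.030 rot 0.29
40 0 [-0.68, 1.24, -0.85, -2.09, 1.37, -2.09] pos 0.000 rot 0.00
40 20 [-0.64, 0.37, -0.83, -0.21, 1.15, -3.05] pos 0.000 rot 0.00
70 0 [-0.63, 0.59, -0.7, -0.25, 1.49, -3.13] pos 0.026 rot 0.33
70 20 [-0.61, 0.51, -0.74, -0.22, 1.36, -3.13] pos 0.030 rot 0.41
-40 0 [0.2, 1.27, -0.88, -2.15, -0.9, -2.09] pos 0.000 rot 0.00
-40 20 [0.17, 0.58, -1.02, -1.08, -0.8, -1.71] pos 0.000 rot 0.00
-70 0 [0.3, 1.14, -0.67, -1.81, -1.46, -2.09] pos 0.004 rot 0.06
-70 20 [0.28, 0.53, -0.39, 0.46, -1.21, -0.73] pos 0.000 rot 0.00
```

```bash
python3 - <<'E'
from kin import *
k=np.load("k.npy")
def show(p,R,j0): x=ik(p,R,k,j0);return np.round(x[0],2).tolist(),"pos %.3f rot %.2f"%x[1:]
for az in (0,10,20):
 for th in (25,32):
  for z in (.14,.044): print(az,th,z,*show([.4407,-.3226,z],tool(az,th),[-1.13,.1,-.95,-.2,.7,-.71]))
print()
for az in (40,48,56):
  for th in (5,12,20):
   for z in (.18,.125): print(az,th,z,*show([.59,-.0,z],tool(az,th,140),[-.65,.3,-.85,-.3,1.2,1.5]))
E
```

```text
0 25 0.14 [-1.26, 0.2, -0.95, -0.16, 1.04, -0.92] pos 0.000 rot 0.00
0 25 0.044 [-1.26, 0.5, -0.96, -0.48, 1.04, -0.92] pos 0.000 rot 0.00
0 32 0.14 [-1.22, 0.13, -0.88, 0.05, 0.92, -0.96] pos 0.000 rot 0.00
0 32 0.044 [-1.22, 0.4, -0.91, -0.24, 0.92, -0.96] pos 0.000 rot 0.00
10 25 0.14 [-1.28, 0.28, -0.7, 0.35, 1.12, -1.31] pos 0.000 rot 0.00
10 25 0.044 [-1.28, 0.49, -0.72, 0.12, 1.12, -1.31] pos 0.000 rot 0.00
10 32 0.14 [-1.24, 0.23, -0.67, 0.43, 0.99, -1.29] pos 0.000 rot 0.00
10 32 0.044 [-1.24, 0.43, -0.71, 0.2, 0.99, -1.29] pos 0.000 rot 0.00
20 25 0.14 [-1.29, 0.45, -0.41, 0.85, 1.13, -1.72] pos 0.000 rot 0.00
20 25 0.044 [-1.29, 0.61, -0.43, 0.67, 1.13, -1.72] pos 0.000 rot 0.00
20 32 0.14 [-1.25, 0.37, -0.44, 0.8, 1.01, -1.62] pos 0.000 rot 0.00
20 32 0.044 [-1.25, 0.53, -0.47, 0.61, 1.01, -1.62] pos 0.000 rot 0.00

40 5 0.18 [-0.63, 0.76, -1.02, -1.43, 1.32, 2.1] pos 0.000 rot 0.00
40 5 0.125 [-0.63, 0.94, -0.97, -1.56, 1.32, 2.1] pos 0.000 rot 0.00
40 12 0.18 [-0.62, 0.4, -0.97, -0.66, 1.25, 1.76] pos 0.000 rot 0.00
40 12 0.125 [-0.62, 0.57, -0.96, -0.83, 1.25, 1.76] po
[... 277 characters left out ...]
os 0.000 rot 0.00
48 12 0.18 [-0.64, 0.35, -0.71, 0.09, 1.34, 1.3] pos 0.000 rot 0.00
48 12 0.125 [-0.64, 0.47, -0.72, -0.04, 1.34, 1.3] pos 0.000 rot 0.00
48 20 0.18 [-0.61, 0.29, -0.63, 0.33, 1.2, 1.21] pos 0.000 rot 0.00
48 20 0.125 [-0.61, 0.4, -0.66, 0.2, 1.2, 1.21] pos 0.000 rot 0.00
56 5 0.18 [-0.65, 0.74, -0.11, 1.29, 1.47, 0.3] pos 0.000 rot 0.00
56 5 0.125 [-0.65, 0.82, -0.11, 1.21, 1.47, 0.3] pos 0.000 rot 0.00
56 12 0.18 [-0.64, 0.55, -0.29, 0.94, 1.36, 0.65] pos 0.000 rot 0.00
56 12 0.125 [-0.64, 0.64, -0.3, 0.85, 1.36, 0.65] pos 0.000 rot 0.00
56 20 0.18 [-0.62, 0.45, -0.35, 0.84, 1.22, 0.8] pos 0.000 rot 0.00
56 20 0.125 [-0.62, 0.53, -0.37, 0.73, 1.22, 0.8] pos 0.000 rot 0.00
```

```bash
python3 - <<'E'
from h import *
R=tool(10,35);f=np.array([.985,.174,0])*.004;c=np.array([.4407,-.3226,0])+f
plan([(c+[0,0,.15],R),(c+[0,0,.046],R)])
E
```

```text
[0.073, 0.01, -0.009, -0.101, -0.014, -0.078] deg 46 mm 37
[0.17, 0.0, 0.119, 0.0, 0.0, 0.0] deg 0 mm 104
```

Call:
carry_out:
  increments:
    - [[0.02,0.003,-0.003,-0.025,-0.004,-0.02],[0.04,0.006,-0.005,-0.05,-0.007,-0.04],[0.073,0.01,-0.009,-0.101,-0.014,-0.078],[0.073,0.01,-0.009,-0.101,-0.014,-0.078],[0.073,0.01,-0.009,-0.101,-0.014,-0.078]]

```text
clock: 3.6
tcp_pos: [0.4437, -0.322, 0.1492]
orientation: [0.459, -0.079, 0.884, 0.042]
wrist_force: [-0.1, -0.0, -0.5]
finger_gap: 0.0856
grip_force: 0.0
```

```bash
python3 - <<'E'
from h import *
s=env.get_state();print(np.round(s["joint_pos"],2),s["tcp_pos"])
R=tool(10,35);f=np.array([.985,.174,0])*.004;c=np.array([.4407,-.3226,0])+f
plan([(c+[0,0,.046],R)])
E
```

```text
[-1.22  0.18 -0.75  0.41  0.94 -1.28] [ 0.44371024 -0.32198126  0.14923381]
[0.168, -0.001, 0.12, 0.001, -0.0, 0.0] deg 0 mm 103
```

Good. Descending, then gripping.

Call:
carry_out:
  increments:
    - [[0.05,0,0.035,0,0,0],[0.1,0,0.07,0,0,0],[0.135,0,0.096,0,0,0],[0.155,0,0.11,0,0,0],[0.168,-0.001,0.12,0,0,0]]

```text
clock: 4.22
tcp_pos: [0.4453, -0.321, 0.0456]
orientation: [0.459, -0.08, 0.884, 0.041]
wrist_force: [0.0, 0.6, 1.1]
finger_gap: 0.0854
grip_force: 0.0
```

Call:
carry_out:
  increments:
    - [[0,0,0,0,0,0],[0,0,0,0,0,0],[0,0,0,0,0,0],[0,0,0,0,0,0]]
  jaw: 1
  squeeze: 45

```text
clock: 4.72
tcp_pos: [0.4452, -0.3212, 0.0468]
orientation: [0.46, -0.081, 0.883, 0.04]
wrist_force: [-0.9, 0.2, 0.4]
finger_gap: 0.0604
grip_force: 48.7
```

```bash
python3 - <<'E'
from h import *
s=env.get_state();print(s["tcp_pos"],s["finger_gap"],s["grip_force"],s["wrist_force"])
# lift, then transit upright to drawer (az48) via slerp, then th 12
p0=np.array(s["tcp_pos"]);A=(p0+[0,0,.13],tool(10,35));B=(np.array([.575,-.02,.18]),tool(48,30))
plan([A]+split(A,B,2))
E
```

```text
[ 0.44524518 -0.32117122  0.04678533] 0.06044326005131133 48.7293456774205 [-0.87444314  0.15789619  0.43655327]
[-0.213, -0.001, -0.149, 0.0, -0.0, 0.001] deg 0 mm 130
[-0.106, 0.274, 0.146, -0.045, -0.007, -0.028] deg 19 mm 164
[-0.141, 0.201, 0.218, -0.045, -0.007, -0.028] deg 19 mm 164
```

Call:
carry_out:
  increments:
    - [[-0.04,0,-0.03,0,0,0],[-0.1,0,-0.07,0,0,0],[-0.16,0,-0.112,0,0,0],[-0.2,0,-0.14,0,0,0],[-0.213,0,-0.149,0,0,0]]

```text
clock: 5.35
tcp_pos: [0.4453, -0.3209, 0.1778]
orientation: [0.46, -0.082, 0.883, 0.039]
wrist_force: [0.9, -0.0, -1.6]
finger_gap: 0.0605
grip_force: 49.1
```

Call:
carry_out:
  increments:
    - [[-0.018,0.045,0.024,-0.008,-0.001,-0.005],[-0.04,0.1,0.055,-0.017,-0.003,-0.011],[-0.062,0.16,0.085,-0.026,-0.004,-0.017],[-0.085,0.22,0.117,-0.036,-0.006,-0.022],[-0.106,0.274,0.146,-0.045,-0.007,-0.028]]

```text
clock: 5.98
tcp_pos: [0.509, -0.1677, 0.1759]
orientation: [0.464, -0.221, 0.848, 0.127]
wrist_force: [-0.2, 0.4, -1.2]
finger_gap: 0.0606
grip_force: 49.2
```

Call:
carry_out:
  increments:
    - [[-0.035,0.05,0.055,-0.011,-0.002,-0.007],[-0.07,0.1,0.11,-0.022,-0.004,-0.014],[-0.105,0.15,0.16,-0.033,-0.005,-0.021],[-0.13,0.185,0.2,-0.041,-0.006,-0.026],[-0.141,0.201,0.218,-0.045,-0.007,-0.028]]

```text
clock: 6.6
tcp_pos: [0.5726, -0.0164, 0.1778]
orientation: [0.456, -0.356, 0.789, 0.208]
wrist_force: [0.1, 0.5, -0.8]
finger_gap: 0.0604
grip_force: 49.2
```

```bash
python3 - <<'E'
from h import *
s=env.get_state();print(s["clock"],s["tcp_pos"],s["finger_gap"],s["grip_force"],np.round(s["joint_pos"],2))
c=env.read_camera("scene");c2=env.read_camera("top")
cv2.imwrite("pics/s2.png",np.vstack([cv2.resize(c["frame"][50:300,150:470],(640,500))[:300],cv2.resize(c2["frame"][40:290,150:470],(640,500))[:300]]))
Rg=tool(10,35); ax=Rg.inv().apply([0,0,1]); # cup axis in tool
for th,ph in ((12,90),(12,110),(12,130),(12,150)):
    R=tool(48,th,ph);a=R.apply(ax);m=R.apply(ax)*.025
    d=-np.array([0,0,1]);d=d-a*(a@d);d/=np.linalg.norm(d)
    print(ph,"tilt",np.degrees(np.arccos(a[2])).round(),"mouth",(m*1000).round(),"lip",((m+d*.031)*1000).round())
E
```

```text
6.6 [ 0.57260789 -0.01639536  0.17777611] 0.060390611501694766 49.15414444170892 [-0.63  0.24 -0.64  0.53  1.04 -1.38]
90 tilt 83.0 mouth [  6. -24.   3.] lip [  7. -28. -28.]
110 tilt 99.0 mouth [  4. -24.  -4.] lip [  3. -20. -34.]
130 tilt 113.0 mouth [  0. -23. -10.] lip [  0. -11. -38.]
150 tilt 125.0 mouth [ -4. -20. -14.] lip [ -1.  -3. -40.]
```

View pics/s2.png

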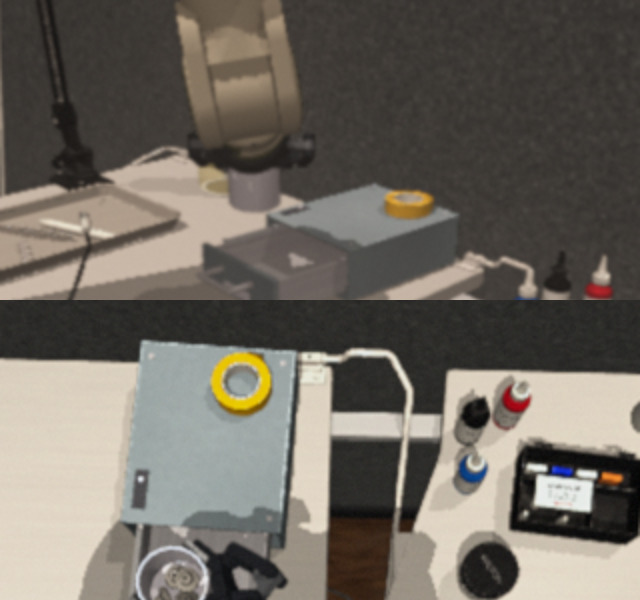

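```bash
python3 - <<'E'
from kin import *
k=np.load("k.npy");j=env.get_state()["joint_pos"]
W=[([.592,.01,.15],tool(48,14,42)),([.592,.01,.122],tool(48,12,80)),([.592,.01,.12],tool(48,12,110)),([.592,.01,.12],tool(48,12,150))]
for w in W: x=ik(*w,k,j);j=x[0];print(np.round(j,2),x[1],x[2])
plan(W)
E
```

```text
[-0.61  0.39 -0.73 -0.01  1.3  -0.37] 3.792329576721087e-12 1.1327366958578302e-11
[-0.62  0.48 -0.76 -0.17  1.33  0.34] 8.674685756520376e-13 2.547997637641251e-12
[-0.62  0.49 -0.76 -0.18  1.33  0.86] 1.4347956490795714e-16 7.023038222575547e-16
[-0.62  0.49 -0.76 -0.18  1.33  1.56] 7.387396930842182e-12 4.3585123166160724e-11
[0.016, 0.006, 0.085, -0.014, -0.043, 0.116] deg 45 mm 43
[0.04, -0.036, 0.014, -0.005, -0.003, 0.106] deg 38 mm 28
[0.001, -0.004, 0.001, -0.0, -0.0, 0.083] deg 30 mm 2
[0.0, 0.0, 0.0, -0.0, -0.0, 0.111] deg 40 mm 0
```

Call:
carry_out:
  increments:
    - [[0.003,0.001,0.017,-0.003,-0.009,0.023],[0.006,0.002,0.034,-0.006,-0.017,0.046],[0.01,0.004,0.051,-0.008,-0.026,0.07],[0.013,0.005,0.068,-0.011,-0.034,0.093],[0.016,0.006,0.085,-0.014,-0.043,0.116]]

```text
clock: 7.32
tcp_pos: [0.5924, 0.0068, 0.1508]
orientation: [0.438, -0.041, 0.787, 0.432]
wrist_force: [1.0, -0.8, -2.6]
finger_gap: 0.0605
grip_force: 49.1
```

Call:
carry_out:
  increments:
    - [[0.008,-0.007,0.003,-0.001,-0.001,0.021],[0.016,-0.014,0.006,-0.002,-0.001,0.042],[0.024,-0.022,0.008,-0.003,-0.002,0.064],[0.032,-0.029,0.011,-0.004,-0.002,0.085],[0.04,-0.036,0.014,-0.005,-0.003,0.106]]

```text
clock: 7.95
tcp_pos: [0.5926, 0.0067, 0.1229]
orientation: [0.279, 0.216, 0.747, 0.563]
wrist_force: [-0.1, -0.1, -0.9]
finger_gap: 0.0608
grip_force: 49.1
```

Call:
carry_out:
  increments:
    - [[0,-0.001,0,0,0,0.017],[0,-0.002,0,0,0,0.033],[0,-0.003,0,0,0,0.05],[0,-0.004,0,0,0,0.066],[0,-0.004,0,0,0,0.083]]

```text
clock: 8.57
tcp_pos: [0.5924, 0.0064, 0.121]
orientation: [0.124, 0.401, 0.667, 0.616]
wrist_force: [-0.4, 0.4, -2.1]
finger_gap: 0.0607
grip_force: 49.2
```

Call:
carry_out:
  increments:
    - [[0,0,0,0,0,0.022],[0,0,0,0,0,0.044],[0,0,0,0,0,0.067],[0,0,0,0,0,0.089],[0,0,0,0,0,0.111]]

```text
clock: 9.2
tcp_pos: [0.5925, 0.0064, 0.1212]
orientation: [-0.094, 0.604, 0.489, 0.622]
wrist_force: [0.3, 0.8, -1.4]
finger_gap: 0.0603
grip_force: 49.3
```

Call:
carry_out:
  increments:
    - [[0,0,0,0,0,0],[0,0,0,0,0,0],[0,0,0,0,0,0],[0,0,0,0,0,0]]

```text
clock: 9.7
tcp_pos: [0.5926, 0.0076, 0.1213]
orientation: [-0.093, 0.602, 0.491, 0.622]
wrist_force: [0.0, -0.2, -1.5]
finger_gap: 0.0608
grip_force: 49.3
```

```bash
python3 - <<'E'
from h import *
s=env.get_state();print(s["clock"],s["tcp_pos"],s["finger_gap"],s["grip_force"],np.round(s["joint_pos"],2))
Rg=tool(10,35);print("cup axis",pose()[1].apply(Rg.inv().apply([0,0,1])))
for n in("top","scene"):
    c=env.read_camera(n);cv2.imwrite(f"pics/p_{n}.png",c["frame"])
    for o in("part_1","cup"):print(n,o,[(round(d["score"],2),np.round(d["position"],3).tolist()) for d in env.find_in(n,o)])
a=cv2.imread("pics/p_top.png")[120:245,190:350];b=cv2.imread("pics/p_scene.png")[100:225,200:360]
cv2.imwrite("pics/p.png",np.hstack([cv2.resize(a,None,fx=2.5,fy=2.5),cv2.resize(b,None,fx=2.5,fy=2.5)]))
E
```

```text
9.7 [0.59260459 0.00756477 0.12130247] 0.060846142565526035 49.260228825733066 [-0.63  0.48 -0.88 -0.27  1.33  1.53]
cup axis [-0.16712661 -0.80526444 -0.56887422]
top part_1 [(0.29, [0.641, -0.037, 0.016])]
top cup [(0.58, [0.586, 0.011, 0.154])]
scene part_1 []
scene cup [(0.43, [0.601, 0.01, 0.16])]
```

View pics/p.png

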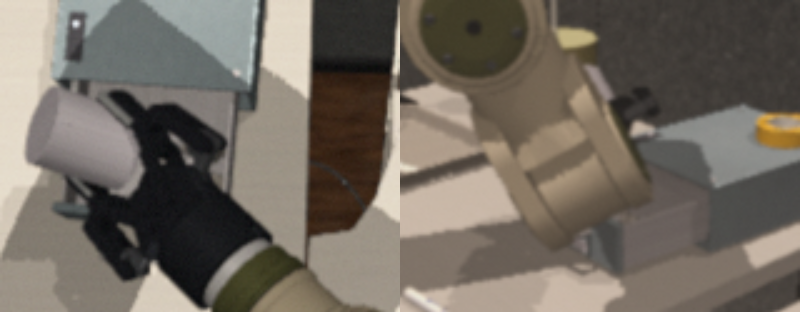

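```bash
python3 - <<'E'
from h import *
R0=tool(10,35)
A=(np.array([.59,.005,.17]),tool(48,13,105));B=(np.array([.575,-.02,.19]),tool(48,16,58));C=(np.array([.545,-.1,.19]),tool(36,28,12));D=(np.array([.49,-.23,.18]),tool(20,33,0));E=(np.array([.4453,-.321,.13]),R0);F=(np.array([.4453,-.321,.053]),R0)
plan([A,B,C,D,E,F])
E
```

```text
[0.081, 0.048, -0.028, 0.003, -0.001, -0.123] deg 44 mm 49
[-0.004, 0.028, -0.065, 0.008, 0.001, -0.131] deg 47 mm 35
[-0.03, -0.07, -0.153, 0.045, 0.01, -0.114] deg 44 mm 85
[0.098, -0.17, -0.204, 0.04, 0.01, -0.011] deg 15 mm 142
[0.164, -0.14, -0.068, 0.023, 0.006, 0.016] deg 10 mm 113
[0.126, 0.0, 0.088, 0.0, 0.0, 0.0] deg 0 mm 77
```

Call:
carry_out:
  increments:
    - [[0.016,0.01,-0.006,0,0,-0.01],[0.032,0.019,-0.011,0,0,-0.035],[0.049,0.029,-0.017,0.002,0,-0.064],[0.065,0.038,-0.022,0.003,0,-0.094],[0.081,0.048,-0.028,0.003,-0.001,-0.123]]

```text
clock: 10.62
tcp_pos: [0.5902, 0.0047, 0.1707]
orientation: [0.146, 0.372, 0.689, 0.604]
wrist_force: [-0.0, 1.1, -1.4]
finger_gap: 0.0603
grip_force: 49.2
```

Call:
carry_out:
  increments:
    - [[-0.001,0.006,-0.013,0.002,0,-0.026],[-0.002,0.011,-0.026,0.003,0,-0.052],[-0.003,0.017,-0.039,0.005,0,-0.079],[-0.004,0.022,-0.052,0.006,0,-0.105],[-0.004,0.028,-0.065,0.008,0.001,-0.131]]

```text
clock: 11.25
tcp_pos: [0.5747, -0.0203, 0.1903]
orientation: [0.364, 0.067, 0.796, 0.48]
wrist_force: [-1.3, -0.1, -1.7]
finger_gap: 0.0607
grip_force: 49.2
```

Call:
carry_out:
  increments:
    - [[-0.006,-0.014,-0.03,0.009,0.002,-0.023],[-0.012,-0.028,-0.06,0.018,0.004,-0.046],[-0.018,-0.042,-0.09,0.027,0.006,-0.068],[-0.024,-0.056,-0.122,0.036,0.008,-0.091],[-0.03,-0.07,-0.153,0.045,0.01,-0.114]]

```text
clock: 11.88
tcp_pos: [0.5449, -0.1009, 0.1905]
orientation: [0.47, -0.18, 0.838, 0.209]
wrist_force: [-0.5, 1.0, -0.5]
finger_gap: 0.0607
grip_force: 49.2
```

Call:
carry_out:
  increments:
    - [[0.02,-0.034,-0.041,0.008,0.002,-0.002],[0.04,-0.068,-0.082,0.016,0.004,-0.004],[0.06,-0.102,-0.122,0.024,0.006,-0.007],[0.08,-0.136,-0.163,0.032,0.008,-0.009],[0.098,-0.17,-0.204,0.04,0.01,-0.011]]

```text
clock: 12.5
tcp_pos: [0.4899, -0.2311, 0.18]
orientation: [0.469, -0.153, 0.866, 0.082]
wrist_force: [-0.4, 0.1, -0.7]
finger_gap: 0.0605
grip_force: 49.3
```

Call:
carry_out:
  increments:
    - [[0.033,-0.028,-0.014,0.005,0.001,0.003],[0.066,-0.056,-0.027,0.009,0.002,0.006],[0.1,-0.084,-0.041,0.014,0.004,0.01],[0.135,-0.115,-0.056,0.019,0.005,0.013],[0.164,-0.14,-0.068,0.023,0.006,0.016]]

```text
clock: 13.12
tcp_pos: [0.4451, -0.3226, 0.1292]
orientation: [0.458, -0.076, 0.885, 0.04]
wrist_force: [0.0, 0.3, -1.0]
finger_gap: 0.0607
grip_force: 49.3
```

```bash
python3 - <<'E'
from h import *
s=env.get_state();print(s["clock"],s["tcp_pos"],s["finger_gap"],s["grip_force"])
Rg=tool(10,35);print("cup axis",pose()[1].apply(Rg.inv().apply([0,0,1])))
plan([(np.array([.4453,-.321,.052]),Rg)])
c=env.read_camera("top");np.savez("top1.npz",**c)
for o in("part_1","cup","parts_drawer"):print(o,[(round(d["score"],2),np.round(d["position"],3).tolist()) for d in env.find_in("top",o)])
b=env.read_camera("scene")["frame"]
cv2.imwrite("pics/q.png",np.hstack([cv2.resize(c["frame"][120:320,190:430],None,fx=2,fy=2),cv2.resize(b[130:330,250:400],None,fx=2,fy=2)]))
E
```

```text
13.125 [ 0.4450614  -0.32262716  0.12918927] 0.06068468799766841 49.25028168596327
cup axis [ 5.47321343e-03 -4.93333717e-04  9.99984900e-01]
[0.125, 0.003, 0.09, -0.0, -0.001, -0.0] deg 0 mm 77
part_1 [(0.44, [0.575, -0.071, 0.03]), (0.4, [0.608, -0.054, 0.03]), (0.38, [0.602, -0.074, 0.038]), (0.36, [0.604, -0.027, 0.034])]
cup [(0.64, [0.444, -0.332, 0.088]), (0.23, [0.612, -0.053, 0.034])]
parts_drawer [(0.82, [0.6, -0.011, 0.016])]
```

View pics/q.png

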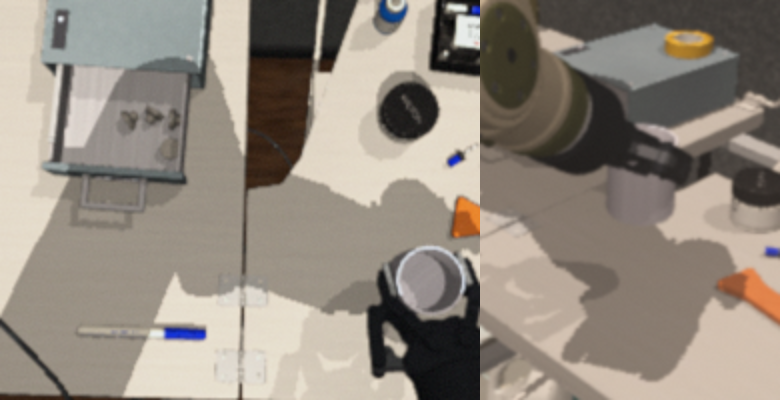

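All four nubs lie in the drawer (crop pixels (128,120), (152,117), (174,118), (168,150)), and the cup is empty at (430,278). Now I lower it.

Call:
carry_out:
  increments:
    - [[0.035,0.001,0.025,0,0,0],[0.075,0.002,0.053,0,0,0],[0.105,0.003,0.075,0,0,0],[0.12,0.003,0.086,0,0,0],[0.125,0.003,0.09,0,0,0]]

```text
clock: 14.0
tcp_pos: [0.4463, -0.3195, 0.053]
orientation: [0.458, -0.077, 0.885, 0.041]
wrist_force: [0.0, 0.5, -0.6]
finger_gap: 0.0606
grip_force: 49.2
```

Call:
carry_out:
  increments:
    - [[0.003,0,0.002,0,0,0],[0.005,0,0.003,0,0,0],[0.007,0,0.005,0,0,0],[0.007,0,0.005,0,0,0]]

```text
clock: 14.5
tcp_pos: [0.4461, -0.3199, 0.049]
orientation: [0.458, -0.077, 0.885, 0.04]
wrist_force: [0.6, -0.4, -1.5]
finger_gap: 0.0605
grip_force: 49.2
```

Call:
carry_out:
  increments:
    - [[0.002,0,0.001,0,0,0],[0.003,0,0.002,0,0,0],[0.003,0,0.002,0,0,0]]

```text
clock: 14.88
tcp_pos: [0.4461, -0.3198, 0.047]
orientation: [0.458, -0.077, 0.885, 0.04]
wrist_force: [0.3, -0.2, -1.0]
finger_gap: 0.0607
grip_force: 49.3
```

Call:
carry_out:
  increments:
    - [[0,0,0,0,0,0],[0,0,0,0,0,0],[0,0,0,0,0,0],[0,0,0,0,0,0]]
  jaw: 0

```text
clock: 15.38
tcp_pos: [0.4461, -0.3198, 0.0471]
orientation: [0.458, -0.077, 0.885, 0.04]
wrist_force: [0.1, 0.1, -0.8]
finger_gap: 0.0853
grip_force: 0.0
```

```bash
python3 - <<'E'
from kin import *
k=np.load("k.npy");j=env.get_state()["joint_pos"]
p,R=pose();R1=tool(-2.7,90);A=(p+[0,0,.12],R);B=(np.array([.45,-.012,.17]),R1);C=(np.array([.463,-.013,.047]),R1)
W=[A]+split(A,B,2)+[C,([.62,-.02,.047],R1)]
for w in W: x=ik(*w,k,j);j=x[0];print(np.round(j,2),x[1],x[2])
plan(W)
E
```

```text
[-1.21  0.16 -0.64  0.51  0.93 -1.25] 3.767506295964736e-15 4.332837824728809e-15
[-0.73 -0.1  -0.7   0.64  0.35 -0.73] 3.855927796350635e-16 1.2161785688147065e-15
[-0.21  0.15 -0.34  1.09  0.   -0.16] 1.5612820984659353e-10 1.4898459300700345e-09
[-0.2   0.31 -0.43  0.83 -0.   -0.15] 6.298099192133709e-11 4.655249103606513e-10
[-0.16  0.55 -0.05  0.97  0.   -0.11] 3.6664684659523396e-16 3.3815780651554667e-15
[-0.196, 0.0, -0.139, 0.0, 0.0, 0.0] deg 0 mm 120
[-0.035, 0.302, 0.045, 0.008, 0.076, 0.016] deg 28 mm 154
[-0.018, 0.307, 0.016, 0.008, 0.076, 0.016] deg 28 mm 154
[-0.026, -0.001, 0.246, -0.0, -0.0, -0.0] deg 0 mm 124
[-0.314, 0.001, 0.0, 0.0, 0.0, 0.0] deg 0 mm 157
```

Call:
carry_out:
  increments:
    - [[-0.02,0,-0.014,0,0,0],[-0.06,0,-0.043,0,0,0],[-0.11,0,-0.078,0,0,0],[-0.16,0,-0.114,0,0,0],[-0.196,0,-0.139,0,0,0]]

```text
clock: 16.0
tcp_pos: [0.4461, -0.3202, 0.1696]
orientation: [0.458, -0.078, 0.885, 0.039]
wrist_force: [0.9, -0.3, -0.3]
finger_gap: 0.0854
grip_force: 0.0
```

Call:
carry_out:
  increments:
    - [[-0.007,0.06,0.009,0.002,0.015,0.003],[-0.014,0.12,0.018,0.003,0.03,0.006],[-0.021,0.18,0.027,0.005,0.046,0.01],[-0.028,0.24,0.036,0.006,0.061,0.013],[-0.035,0.302,0.045,0.008,0.076,0.016]]
  jaw: 1
  squeeze: 30

```text
clock: 16.62
tcp_pos: [0.4475, -0.1653, 0.1699]
orientation: [0.234, -0.029, 0.972, 0.021]
wrist_force: [0.8, -0.9, -0.2]
finger_gap: -0.0002
grip_force: 0.0
```

Call:
carry_out:
  increments:
    - [[-0.004,0.061,0.003,0.002,0.015,0.003],[-0.008,0.122,0.006,0.003,0.03,0.006],[-0.011,0.184,0.01,0.005,0.046,0.01],[-0.015,0.245,0.013,0.006,0.061,0.013],[-0.018,0.307,0.016,0.008,0.076,0.016]]

```text
clock: 17.25
tcp_pos: [0.4492, -0.0111, 0.1713]
orientation: [-0.003, 0.021, 1.0, 0.001]
wrist_force: [0.8, 0.4, -0.5]
finger_gap: -0.0001
grip_force: 0.0
```

```bash
python3 - <<'E'
from h import *
s=env.get_state();print(s["clock"],s["tcp_pos"],s["finger_gap"],s["wrist_force"])
R1=tool(-2.7,90);plan([(np.array([.463,-.013,.047]),R1)])
p,Q=pose();c=env.read_camera("wrist")
T=c["T_tool_cam"];K=c["intrinsics"];z=c["z_map"];v,u=np.mgrid[:400,:640]
P=np.stack([(u-K[0,2])*z/K[0,0],(v-K[1,2])*z/K[1,1],z],-1).reshape(-1,3)[z.ravel()>0]
W=Q.apply(P@T[:3,:3].T+T[:3,3])+p
m=(W[:,2]>.036)&(W[:,2]<.05)&(W[:,0]>.49)&(W[:,0]<.537)&(abs(W[:,1]+.015)<.05);h=W[m]
f=h[h[:,0]<.516];print("bar",m.sum(),np.percentile(h[:,0],[1,50]),f[:,1].min(),f[:,1].max(),h[:,2].max())
c=env.read_camera("top")
P,ok=cloud(c)
for n in("cup","salve_jar","marker"):print(n,[(round(d["score"],2),np.round(d["position"],3).tolist()) for d in env.find_in("top",n)][:2])
E
```

```text
17.25 [ 0.44920725 -0.01110808  0.17133384] -0.0001224744935073068 [ 0.76692009  0.3544132  -0.52760639]
[-0.029, -0.003, 0.249, 0.0, -0.001, 0.001] deg 0 mm 125
bar 412 [0.50319179 0.5134154 ] -0.04911924218142758 0.01812022280893607 0.047442829302116934
cup [(0.79, [0.441, -0.326, 0.004])]
salve_jar [(0.83, [0.618, -0.322, 0.05])]
marker [(0.82, [0.38, -0.05, 0.016]), (0.25, [0.608, -0.05, 0.032])]
```

Call:
carry_out:
  increments:
    - [[-0.006,0,0.05,0,0,0],[-0.012,-0.001,0.12,0,0,0],[-0.02,-0.002,0.19,0,0,0],[-0.025,-0.003,0.235,0,0,0],[-0.029,-0.003,0.249,0,0,0]]

```text
clock: 18.12
tcp_pos: [0.4616, -0.0148, 0.0445]
orientation: [-0.003, 0.022, 1.0, 0.002]
wrist_force: [-0.9, 0.9, 0.2]
finger_gap: -0.0002
grip_force: 0.0
```

Call:
carry_out:
  increments:
    - [[-0.015,0,0,0,0,0],[-0.03,0,0,0,0,0],[-0.041,0,0,0,0,0],[-0.051,0,0,0,0,0],[-0.06,0,0,0,0,0]]

```text
clock: 18.75
tcp_pos: [0.4935, -0.0152, 0.0454]
orientation: [-0.002, 0.021, 1.0, 0.002]
wrist_force: [-2.4, -0.8, -0.1]
finger_gap: -0.0002
grip_force: 2.0
```

Call:
carry_out:
  increments:
    - [[-0.008,0,0,0,0,0],[-0.016,0,0,0,0,0],[-0.024,0,0,0,0,0],[-0.032,0,0,0,0,0],[-0.04,0,0,0,0,0]]

```text
clock: 19.38
tcp_pos: [0.5111, -0.0159, 0.0448]
orientation: [-0.004, 0.021, 1.0, 0.002]
wrist_force: [-6.4, -0.6, 3.8]
finger_gap: 0.0001
grip_force: 2.9
```

```bash
cat > look.py <<'E'
from h import *
s=env.get_state();print(s["clock"],np.round(s["tcp_pos"],4),np.round(s["wrist_force"],1))
c=env.read_camera("top");P,ok=cloud(c)
x=(P[...,0]-.7512)*.9989-(P[...,1]+.0268)*.0475;y=(P[...,0]-.7512)*.0475+(P[...,1]+.0268)*.9989;Z=P[...,2]
m=ok&(abs(Z-.06)<.006)&(abs(y)>.05)&(abs(y)<.078)&(x<-.1)&(x>-.23)
print("drawer front x (case)",np.percentile(x[m],[1,5]) if m.sum() else None,m.sum())
m=ok&(x>-.1)&(x<-.03)&(y>.04)&(y<.083)
i=np.argmax(np.where(m,Z,-1));print("pin max z",Z.flat[i],x.flat[i],y.flat[i])
E
python3 look.py
```

```text
19.375 [ 0.5111 -0.0159  0.0448] [-6.4 -0.6  3.8]
drawer front x (case) [-0.19202113 -0.19168537] 104
pin max z 0.08211722292315625 -0.05401688857799291 0.06587890051112005
```

Call:
carry_out:
  increments:
    - [[-0.009,0,0,0,0,0],[-0.018,0,0,0,0,0],[-0.027,0,0,0,0,0],[-0.036,0,0,0,0,0],[-0.045,0,0,0,0,0]]

```text
clock: 20.05
tcp_pos: [0.534, -0.0171, 0.0448]
orientation: [-0.004, 0.021, 1.0, 0.002]
wrist_force: [-4.1, -1.3, 4.1]
finger_gap: 0.0001
grip_force: 3.0
```

Call:
carry_out:
  increments:
    - [[-0.009,0,0,0,0,0],[-0.018,0,0,0,0,0],[-0.027,0,0,0,0,0],[-0.036,0,0,0,0,0],[-0.045,0,0,0,0,0]]

```text
clock: 20.68
tcp_pos: [0.5566, -0.0182, 0.0447]
orientation: [-0.004, 0.021, 1.0, 0.001]
wrist_force: [-6.5, -0.2, 4.8]
finger_gap: -0.0003
grip_force: 3.2
```

Call:
carry_out:
  increments:
    - [[-0.008,0,0,0,0,0],[-0.016,0,0,0,0,0],[-0.024,0,0,0,0,0],[-0.032,0,0,0,0,0],[-0.04,0,0,0,0,0]]

```text
clock: 21.3
tcp_pos: [0.5767, -0.0191, 0.0446]
orientation: [-0.004, 0.021, 1.0, 0.001]
wrist_force: [-6.3, -1.0, 2.8]
finger_gap: 0.0002
grip_force: 3.0
```

Call:
carry_out:
  increments:
    - [[-0.003,0,0,0,0,0],[-0.006,0,0,0,0,0],[-0.008,0,0,0,0,0],[-0.01,0,0,0,0,0],[-0.012,0,0,0,0,0]]

```text
clock: 21.92
tcp_pos: [0.5835, -0.0192, 0.0446]
orientation: [-0.003, 0.021, 1.0, 0.002]
wrist_force: [-5.4, -1.9, 2.4]
finger_gap: -0.0001
grip_force: 2.4
```

```bash
python3 look.py
```

```text
21.925 [ 0.5835 -0.0192  0.0446] [-5.4 -1.9  2.4]
drawer front x (case) [-0.11990426 -0.11952694] 55
pin max z 0.16219430438739776 0.1467098668791053 0.49548615297012716
```

Call:
carry_out:
  increments:
    - [[-0.003,0,0,0,0,0],[-0.006,0,0,0,0,0],[-0.009,0,0,0,0,0],[-0.012,0,0,0,0,0]]

```text
clock: 22.48
tcp_pos: [0.5896, -0.0194, 0.0446]
orientation: [-0.003, 0.021, 1.0, 0.002]
wrist_force: [-5.4, -2.5, 1.9]
finger_gap: 0.0002
grip_force: 2.0
```

Call:
carry_out:
  increments:
    - [[-0.003,0,0,0,0,0],[-0.006,0,0,0,0,0],[-0.008,0,0,0,0,0]]

```text
clock: 22.85
tcp_pos: [0.5937, -0.0197, 0.0446]
orientation: [-0.003, 0.021, 1.0, 0.002]
wrist_force: [-5.3, -3.1, 1.8]
finger_gap: -0.0001
grip_force: 2.6
```

Call:
carry_out:
  increments:
    - [[-0.003,0,0,0,0,0],[-0.006,0,0,0,0,0],[-0.008,0,0,0,0,0]]

```text
clock: 23.22
tcp_pos: [0.5977, -0.0198, 0.0446]
orientation: [-0.003, 0.021, 1.0, 0.002]
wrist_force: [-4.6, -3.1, 0.8]
finger_gap: 0.0001
grip_force: 2.0
```

Call:
carry_out:
  increments:
    - [[-0.003,0,0,0,0,0],[-0.006,0,0,0,0,0],[-0.008,0,0,0,0,0]]

```text
clock: 23.6
tcp_pos: [0.6017, -0.02, 0.0445]
orientation: [-0.003, 0.021, 1.0, 0.002]
wrist_force: [-4.5, -2.9, 1.6]
finger_gap: -0.0001
grip_force: 1.8
```

Call:
carry_out:
  increments:
    - [[-0.003,0,0,0,0,0],[-0.006,0,0,0,0,0],[-0.008,0,0,0,0,0]]

```text
clock: 23.98
tcp_pos: [0.6057, -0.0201, 0.0446]
orientation: [-0.002, 0.021, 1.0, 0.002]
wrist_force: [-5.1, -1.9, 0.3]
finger_gap: 0.0
grip_force: 2.0
```

Call:
carry_out:
  increments:
    - [[-0.003,0,0,0,0,0],[-0.006,0,0,0,0,0],[-0.008,0,0,0,0,0]]

```text
clock: 24.35
tcp_pos: [0.6097, -0.0203, 0.0446]
orientation: [-0.002, 0.021, 1.0, 0.002]
wrist_force: [-4.5, -1.7, 0.6]
finger_gap: 0.0001
grip_force: 2.2
```

Call:
carry_out:
  increments:
    - [[-0.003,0,0,0,0,0],[-0.005,0,0,0,0,0],[-0.007,0,0,0,0,0]]

```text
clock: 24.72
tcp_pos: [0.6131, -0.0204, 0.0445]
orientation: [-0.003, 0.021, 1.0, 0.002]
wrist_force: [-5.3, -2.5, 1.3]
finger_gap: -0.0001
grip_force: 2.7
```

Call:
carry_out:
  increments:
    - [[-0.003,0,0,0,0,0],[-0.005,0,0,0,0,0],[-0.007,0,0,0,0,0]]

```text
clock: 25.1
tcp_pos: [0.6145, -0.0205, 0.0444]
orientation: [-0.005, 0.021, 1.0, 0.002]
wrist_force: [-11.6, -3.0, 6.0]
finger_gap: 0.0002
grip_force: 5.6
```

Force is rising (11.6 N): it is on the catch. I continue in small steps.

Call:
carry_out:
  increments:
    - [[-0.002,0,0,0,0,0],[-0.003,0,0,0,0,0]]

```text
clock: 25.35
tcp_pos: [0.6149, -0.0205, 0.0443]
orientation: [-0.006, 0.021, 1.0, 0.001]
wrist_force: [-13.4, -3.4, 8.4]
finger_gap: 0.0003
grip_force: 6.9
```

Call:
carry_out:
  increments:
    - [[-0.002,0,0,0,0,0],[-0.003,0,0,0,0,0]]

```text
clock: 25.6
tcp_pos: [0.6152, -0.0205, 0.0442]
orientation: [-0.007, 0.021, 1.0, 0.001]
wrist_force: [-17.1, -2.1, 10.5]
finger_gap: -0.0
grip_force: 8.5
```

Call:
carry_out:
  increments:
    - [[-0.002,0,0,0,0,0],[-0.003,0,0,0,0,0]]

```text
clock: 25.85
tcp_pos: [0.6224, -0.0204, 0.0449]
orientation: [-0.001, 0.021, 1.0, 0.002]
wrist_force: [-0.3, 0.2, -0.6]
finger_gap: -0.0
grip_force: 0.0
```

```bash
python3 - <<'E'
from h import *
s=env.get_state();print(s["clock"],np.round(s["tcp_pos"],4),np.round(s["wrist_force"],1),np.round(s["ft_torque"],2))
c=env.read_camera("top");b=env.read_camera("scene")
cv2.imwrite("pics/r.png",np.hstack([cv2.resize(c["frame"][50:200,190:330],None,fx=3,fy=3,interpolation=2),cv2.resize(b["frame"][100:250,220:340],None,fx=3,fy=3,interpolation=2)]))
E
```

```text
25.85 [ 0.6224 -0.0204  0.0449] [-0.3  0.2 -0.6] [-0.02 -0.06  0.05]
```

View pics/r.png

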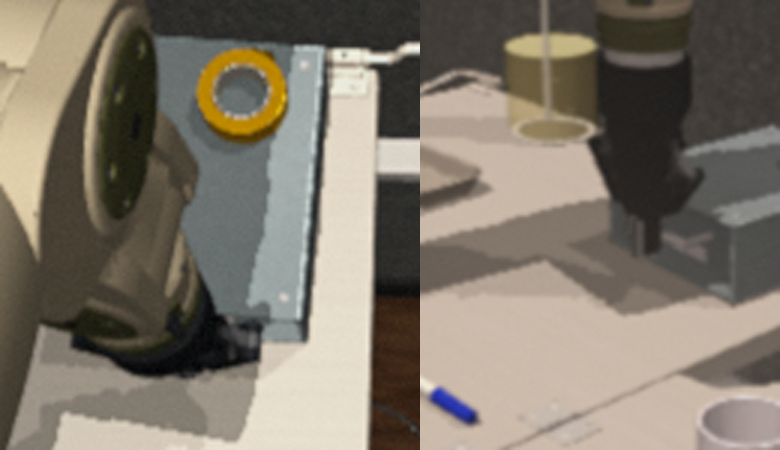

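It clicked: the force dropped to zero and the pictures show the front recessed into the case. I back off and verify the pin.

Call:
carry_out:
  increments:
    - [[0.02,0,0,0,0,0],[0.06,0,0,0,0,0],[0.12,0,-0.04,0,0,0],[0.18,0,-0.12,0,0,0],[0.24,0,-0.25,0,0,0]]

```text
clock: 26.58
tcp_pos: [0.5033, -0.0156, 0.1617]
orientation: [-0.004, 0.021, 1.0, 0.002]
wrist_force: [0.7, 0.6, 0.8]
finger_gap: 0.0002
grip_force: 0.0
```

Call:
carry_out:
  increments:
    - [[0,-0.06,-0.06,0,0,0],[0,-0.16,-0.12,0,0,0],[0,-0.28,-0.16,0,0,0],[0,-0.34,-0.18,0,0,0],[0,-0.34,-0.18,0,0,0]]

```text
clock: 27.2
tcp_pos: [0.4993, -0.1885, 0.2522]
orientation: [-0.001, 0.023, 1.0, 0.001]
wrist_force: [-0.3, 0.5, -0.6]
finger_gap: -0.0001
grip_force: 0.0
```

```bash
python3 look.py; python3 - <<'E'
from h import *
c=env.read_camera("top");b=env.read_camera("scene")
for n in("cup","salve_jar","marker","parts_drawer","drawer_handle","catch_pin","part_1"):print(n,[(round(d["score"],2),np.round(d["position"],3).tolist()) for d in env.find_in("top",n)][:2])
z=np.load("top0.npz")["frame"]
cv2.imwrite("pics/f.png",np.hstack([cv2.resize(c["frame"][50:330,180:440],None,fx=1.7,fy=1.7,interpolation=2),np.vstack([cv2.resize(f[112:152,205:255],None,fx=6,fy=5.9,interpolation=2) for f in (z,c["frame"])])[:476]]))
E
```

```text
27.2 [ 0.4993 -0.1885  0.2522] [-0.3  0.5 -0.6]
drawer front x (case) None 0
pin max z 0.07845579454801405 -0.06880538954776785 0.07967699381387197
cup [(0.59, [0.429, -0.348, 0.058])]
salve_jar []
marker []
parts_drawer []
drawer_handle []
catch_pin []
part_1 []Traceback (most recent call last):
  File "<stdin>", line 5, in <module>
    return _nx.concatenate(arrs, 1, dtype=dtype, casting=casting)
           ~~~~~~~~~~~~~~~^^^^^^^^^^^^^^^^^^^^^^^^^^^^^^^^^^^^^^^
ValueError: all the input array dimensions except for the concatenation axis must match exactly, but along dimension 0, the array at index 0 has size 476 and the array at index 1 has size 472
```

```bash
python3 - <<'E'
from h import *
c=env.read_camera("top")
for n in("salve_jar","marker","drawer_handle"):print(n,[(round(d["score"],2),np.round(d["position"],3).tolist()) for d in env.find_in("top",n)][:2])
z=np.load("top0.npz")["frame"]
P,ok=cloud(c);v,u=np.mgrid[:400,:640];Z=P[...,2]
m=ok&(abs(u-393)<22)&(abs(v-261)<22)&(Z>.058)&(Z<.08);print("cup",m.sum(),cv2.minEnclosingCircle(P[m][:,:2].astype(np.float32)) if m.sum() else 0)
x=(P[...,0]-.7512)*.9989-(P[...,1]+.0268)*.0475;y=(P[...,0]-.7512)*.0475+(P[...,1]+.0268)*.9989
m=ok&(abs(Z-.042)<.007)&(abs(y)<.02)&(x<-.1)&(x>-.2);print("bar front",np.percentile(x[m],2) if m.sum() else None,m.sum())
A=cv2.resize(c["frame"][50:330,180:440],(442,480),interpolation=2)
cv2.imwrite("pics/f.png",np.hstack([A,np.vstack([cv2.resize(f[112:152,205:255],(300,240),interpolation=2) for f in (z,c["frame"])])]))
E
```

```text
salve_jar []
marker []
drawer_handle []
cup 66 ((0.43543708324432373, -0.3315214514732361), 0.026514369994401932)
bar front None 0
```

View pics/f.png

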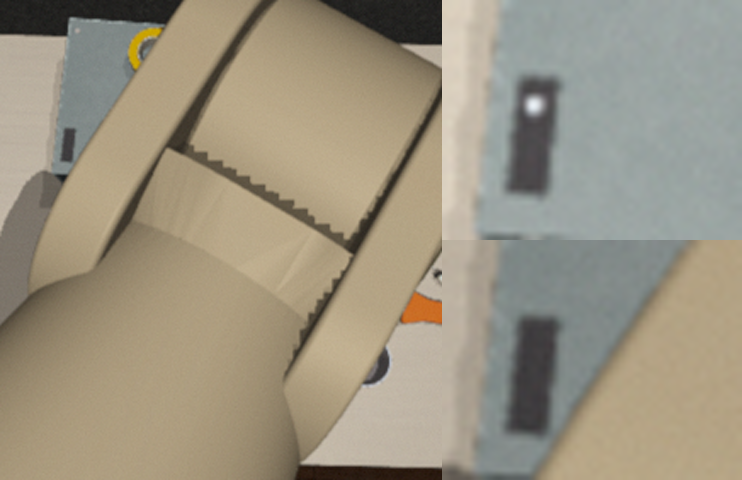

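The final picture shows the slot at (538,375) without the bright pin seen before at (535,105), so the pin is down and the drawer is seated. I hand in.

```bash
python3 -c "
from workcell import env
print(env.hand_in())"
```

```text
the job is handed in; nothing more can be done
None
```

I tipped the four nubs into the drawer, stood the empty cup back upright near its old spot, and pushed the drawer gently past its catch. The force dropped to zero at the click and the tell-tale pin was down. The jar and marker had not moved when last seen before the push; the arm hid them in the final picture. The job is handed in.

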